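# Index a worm-driven camera pan stage and lock it

### The job

Wind the pan stage's crank clockwise (seen from above) by its upright handle, for as many turns as it takes, until the ear of the slow table rests against the fixed index stop; feel for the stop and do not force the crank. Then lift the steel lock pin from its parking block, lower it gently through the hole in the ear until its head rests on the ear, and let go. Do not knock the camera dome, and leave the other things on the bench where they are.

Things in the scene. Friction and masses are not known exactly. Their poses are not given: they have to be found in the camera images.
- stage: the pan stage, bolted down: aluminium base 230 x 300 x 12 mm (origin: bench level, base middle at x -10 mm). Its own -x side faces away from the robot, give or take 0.25 rad. In its frame: slow table axis at y +75 mm, crank axis at y -75 mm, index stop and lock bush at x -80 mm. Grey gearbox 85 x 85 mm under the crank, top at z 66 mm
- crank_axis (a point): point on the vertical crank axis, 103 mm above the bench, level with handle_grip. The crank is an aluminium disc 96 mm across, its top 76 mm above the bench, with a 7 mm hub on it. It turns clockwise from above; friction needs about 3 N at the handle. It winds down against a hard stop at the end
- crank: the crank disc (origin on its axis at its underside, 66 mm above the bench, z up). It drives the worm shaft through a torsion spring, an overload coupling of 3 N m/rad: its yaw lags or leads the worm's by the torque divided by that
- worm: the worm shaft's hub, a 26 mm dark disc in the middle of the crank with a white line along its x axis (origin as the crank's, z up). With no load its axes are parallel to the crank's; 72 turns of it make one of the slow table
- handle_grip (a point): grip point of the crank's upright black handle: a freely spinning sleeve 16 mm in diameter, 35 mm from the crank axis, from 77 to 117 mm above the bench; this point is on the sleeve's axis, 103 mm above the bench. It can be held in a fixed gripper direction while it goes round. At the stop the load along its path climbs by 2.4 N per mm; 10 to 15 N is a firm seat, over 25 N forces it
- ear_face (a point): middle of the leading side face of the ear, 80 mm from the table's axis, 44 mm above the bench. The ear is a 40 mm wide, 12 mm thick tongue of the slow aluminium table (disc 124 mm across, top 50 mm above the bench). One crank turn clockwise moves it 5 degrees (7 mm) anticlockwise towards the stop; it starts 2.2 to 3.1 turns away
- stop_face (a point): the fixed index stop's face, where ear_face arrives: a steel block 30 x 12 mm, top 52 mm above the bench. ear_face coincides with this point when the ear rests on the stop
- ear_hole (a point): centre of the mouth of the 17 mm hole in the ear, on the ear's top, 50 mm above the bench; z up. 80 mm from the table's axis, moves with the ear
- bush (a point): centre of the fixed lock bush's mouth, 38 mm above the bench, 16 mm hole 26 mm deep down to the base. The ear's hole lies right over it only when the ear is at the stop; the pin goes through both
- block: grey parking block for the pin, fixed, 60 x 60 x 48 mm, a 16 mm hole in the middle of its top (origin: centre of its underside). Stands to the right of the stage
- pin: steel lock pin standing in the block, about 90 g, 70 mm tall, z up; origin at its foot. Shank 12.5 mm in diameter, 36 mm long with a tapered tip; above it the head, 20 mm in diameter and 34 mm tall, to hold it by. In the block its foot is 12 mm above the bench; home in the ear 14 mm above the bench
- pin_shoulder (a point): the underside of the pin's head, on its axis, 36 mm above the foot; it rests on the ear's top (50 mm above the bench) when the pin is home
- pan: the slow table (origin on its vertical axis at its underside, 38 mm above the bench, z up; its x and y are set at no special angle to the ear). It carries a camera dome at its middle: white foot 80 mm across, black ball, top 97 mm above the bench
- driver: bystander: screwdriver lying on the bench
- tape: bystander: roll of paper tape, 90 mm across, 19 mm tall
- module: bystander: small steel transceiver module, 68 x 14 x 11 mm, lying beyond the crank, to the left
- drive: bystander: hard disk 101 x 147 x 24 mm lying flat
- spanner: bystander: spanner lying beyond the parking block
- mug: bystander: white mug, 90 mm tall

How it is judged (in metres and radians):
On the way, in this order (a step that is already met when the one before it is completed fails the run):
1. the ear rests against the index stop, the pin not yet in it (horizontal distance between ear_face and stop_face below 0.0004 m and not (horizontal distance between pin and bush below 0.004 m and z of pin_shoulder in the frame of ear_hole between -0.003 and 0.002 m and angle between pin's own z axis and vertical below 0.15 rad)), for 0.2 s.
2. the pin is home in the ear and the bush (horizontal distance between pin and bush below 0.004 m and z of pin_shoulder in the frame of ear_hole between -0.003 and 0.002 m and angle between pin's own z axis and vertical below 0.15 rad), for 0.2 s.
At the end, for the whole second after the job is handed in: The ear rests against the index stop (ear_face within 0.4 mm of stop_face) and the pin stands home through ear and bush: shoulder within 2 mm above (3 mm below) the ear's top, foot within 4 mm of the bush axis, within 0.15 rad of upright, at rest (all of step 2 and horizontal distance between ear_face and stop_face below 0.0004 m and linear speed of pin below 0.02 m/s); the robot touches nothing.
It fails at once if the crank is forced: its overload coupling is twisted by more than 0.3 rad (about 25 N along the handle's path) (angle between the x axis of crank and the x axis of worm, either way round above 0.3 rad).
It fails at once if the table with its camera dome or ear is pushed with more than 15 N (contact force between pan and the fingers above 15 N or contact force between pan and the arm above 15 N).
It fails at once if the pin is jammed with more than 25 N on the table (contact force between pin and pan above 25 N).
It fails at once if a bystander is moved by more than 30 mm (distance of any of driver, tape, module, drive, spanner, mug from where it was at the start of the episode above 0.03 m).
It also fails if it takes over 67 s, if anything falls off the work surface, if the arm or the gripper's body presses on something with over 40 N, if the wrist force passes 120 N, or if a joint passes its speed limit or range.

### The arm

A 6-joint arm with a two-finger parallel gripper is mounted at the origin on the work surface. World frame = base frame: x ahead of the robot, y to its left, z up, the work surface at z = 0. Lengths are in m, angles in degrees, forces in N, time in s.
With the tool pointing down it reaches from about 0.35 to 0.975 m from the base axis. Payload 7.1 kg.
Tool frame: the origin (TCP) lies at the very end of the fingers, on their centre line; the grasp point (between the pads) lies ctrl.pinch_z behind it (ctrl.pinch_z is the distance from the TCP to the grasp point, in m); z points along the fingers, x is the direction in which the jaws open and shut, and the axes are right-handed (so a half turn about z gives the same grasp; the last joint's range is limited). The gripper opens to 88 mm and grips with 3 to 60 N. Pads are 20 mm wide; open, the fingers measure 115 mm over their backs; the gripper's body (75 mm by 178 mm) begins 61 mm behind the grasp point.
Start: joints at [75.287, 24.242, 93.386, -0, 62.372, -1.089], TCP at [0.147, 0.607, 0.223] pointing down, gripper open.
Joint ranges: [-172.04, 172.04], [-51.8, 120.97], [4.93, 147.93], [-75.15, 255.16], [6.16, 154.13], [-145.62, 145.62]. Speed limits (degrees/s): [136.94, 136.94, 172.46, 180, 180, 180].

### API

Orientations are given as [roll, pitch, yaw] about the fixed x, y, z axes, in that order (R = Rz(yaw) Ry(pitch) Rx(roll)).
In Python, from rig import ctrl gives the robot as it stands.
- The arm moves only by the shell command python3 -m crank 'ROWS' [FORCE]. ROWS is JSON, a list of rows, each a list of 5 numbers: the shift along the tool's x, y, z in cm, then the turn about the tool's z in degrees, then the finger opening in cm, from 0 to 8.78. A call has 1 to 8 rows; each row shifts and turns the commanded pose from where the row before left it, along the tool's axes as they then stand; what a row does not reach is not made up. A row lasts 1/12 s, in which the tool goes at most 41.7 mm and 7.16 degrees, less where a joint would pass 70% of its speed; a pose out of reach is approached as far as the arm can. A call is refused whole if a number of a shift passes 4.17 or a number of a turn 7.16, either way. A call with a gripper value outside its range is refused whole. The fingers move at their own pace and stop on an object; FORCE is the grip in N (left out, the last holds). Time passes only in rows, so rows that do not move let the fingers close. It gives the time, the measured TCP pose, the force and the opening at its end, in the units of the state.
- ctrl.observe(): the state, without advancing time (a new reading comes with each control period).
- ctrl.read_camera(name): name is "scene" or "top" or "wrist"; returns a dict with "pixels" (480x640x3 uint8, red, green, blue), "intrinsics" (3x3 intrinsics, pixels), "world_to_cam" (4x4, takes a point from world to camera coordinates). Camera axes: x right, y down, z forward; pixel columns grow to the right and rows downward; lengths in m; the calibration is good to about 2 mm. A picture is of the moment at which its call begins. There is no depth.
- ctrl.finish_job(): hands the job in, once; it reports no verdict.
The state is a dict: "t": time; "q": joint angles; "joint_velocities": joint speeds; "tau": joint torques, N m; "ee_pos": TCP position; "tool_rot": TCP orientation; "contact_force": force on the tool from outside, world axes, zero at the start; "moment": the same for the moment, N m; "gripper_width": finger opening in m.
Only numpy, scipy, OpenCV 4.12 (cv2) and the standard library are available. Lean on these libraries where they do the work, as an engineer would, in place of code of your own. Each camera call takes 0.05 s, during which the arm holds its last target.

## Working session

There is one attempt and no reset: what is moved stays moved. The work goes in short steps, Python scripts to look and compute and a shell command to move; the robot and the scene stay as the last step left them, time stands still between calls to the robot, and variables do not carry over. Pictures are saved under pics/ and viewed, and the job is handed in when it is done.

```bash
ls; mkdir -p pics
python3 - <<'E'
from rig import ctrl
import cv2
print(ctrl.observe(), ctrl.pinch_z)
for n in ["scene","top","wrist"]:
    d=ctrl.read_camera(n)
    cv2.imwrite(f"pics/{n}0.png",d["pixels"][:,:,::-1])
    print(n,d["intrinsics"],d["world_to_cam"])
E
```

```text
pics
{'t': 0.0, 'q': array([ 7.52840323e+01,  2.42855533e+01,  9.34308111e+01, -9.40634413e-04,
        6.23718740e+01, -1.08891596e+00]), 'joint_velocities': array([ 0.0441171 , -0.00739221,  0.0480655 ,  0.05398332, -0.02591696,
        0.02376153]), 'tau': array([ 1.75902882e-03, -5.44625044e+01, -2.73668200e+01,  6.43899827e-02,
        2.28834932e-02, -1.30609437e-04]), 'ee_pos': array([0.14709312, 0.60687728, 0.22189373]), 'tool_rot': array([-1.79999156e+02,  8.82383153e-02,  7.63733858e+01]), 'contact_force': array([-0.09089149,  0.00763113, -0.37549521]), 'moment': array([-0.02085897, -0.00357833, -0.00969628]), 'gripper_width': 0.08783174714283382} 0.0187
scene [[563.16985124   0.         309.88020943]
 [  0.         563.16985124 232.97937867]
 [  0.           0.           1.        ]] [[-0.85486941  0.5186598   0.01379513  0.4966039 ]
 [ 0.28934249  0.49863508 -0.81709484 -0.08501535]
 [-0.43067299 -0.69451786 -0.5763382   1.632747  ]
 [ 0.          0.          0.          1.        ]]
top [[451.60382958   0.         316.49282147]
 [  0.         451.60382958 238.90892788]
 [  0.           0.           1.        ]] [[-0.02830187 -0.99919507 -0.02842914  0.01037566]
 [-0.98658783  0.03249607 -0.15996391  0.57957011]
 [ 0.16075898  0.02352056 -0.9867134   0.9409978 ]
 [ 0.          0.          0.          1.        ]]
wrist [[419.89253482   0.         314.83873018]
 [  0.         419.89253482 238.41092163]
 [  0.           0.           1.        ]] [[ 0.23509947  0.97196763 -0.00267734 -0.62338768]
 [ 0.93080015 -0.22434697  0.28858191 -0.03468271]
 [ 0.27989162 -0.07033752 -0.95745147  0.39208355]
 [ 0.          0.          0.          1.        ]]
```

View pics/top0.png

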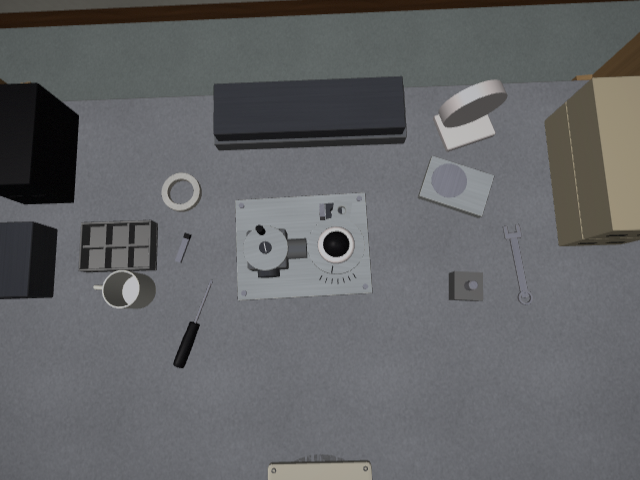

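View pics/scene0.png

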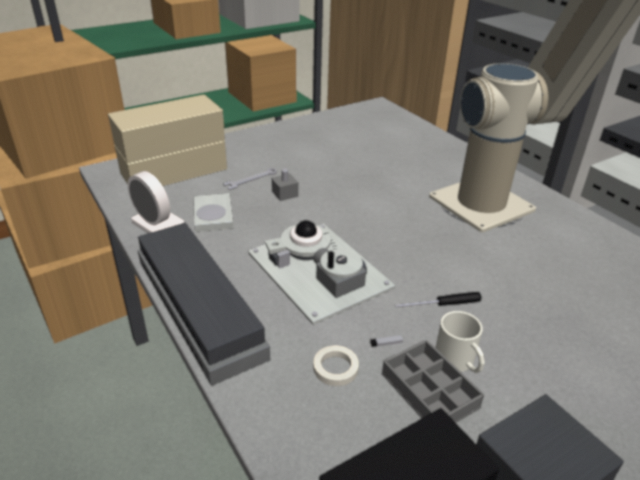

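View pics/wrist0.png

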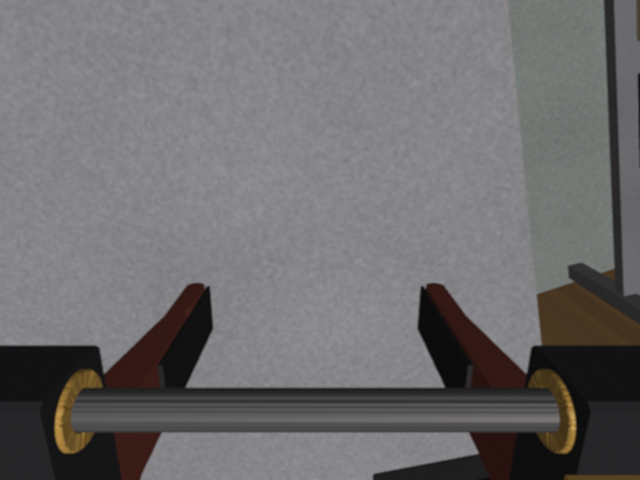

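The top view shows the stage at (303,247), with the crank disc near (266,250), the handle near (261,230), the stop near (326,211) and the pin near (472,285). The wrist camera sees only bench. I'll zoom in.

```bash
cat > h.py <<'E'
import numpy as np, cv2
from rig import ctrl
def ray(cam,u,v,z):
    K=cam["intrinsics"];T=cam["world_to_cam"];R=T[:3,:3];c=-R.T@T[:3,3]
    d=R.T@np.linalg.inv(K)@np.array([u,v,1.]); return c+d*(z-c[2])/d[2]
def proj(cam,p):
    T=cam["world_to_cam"];q=T[:3,:3]@np.asarray(p)+T[:3,3];q=cam["intrinsics"]@q;return q[:2]/q[2]
def save(n,name,box=None,s=1):
    d=ctrl.read_camera(n);im=d["pixels"][:,:,::-1].copy()
    if box: x0,y0,x1,y1=box; im=cv2.resize(im[y0:y1,x0:x1],None,fx=s,fy=s,interpolation=cv2.INTER_CUBIC)
    cv2.imwrite(f"pics/{name}.png",im);return d
E
python3 - <<'E'
from h import *
im=cv2.imread("pics/top0.png")
cv2.imwrite("pics/top0z.png",cv2.resize(im[180:310,225:385],None,fx=4.5,fy=4.5,interpolation=cv2.INTER_CUBIC))
cv2.imwrite("pics/top0p.png",cv2.resize(im[255:315,435:500],None,fx=8,fy=8,interpolation=cv2.INTER_CUBIC))
E
```

```text
(no output)
```

View pics/top0z.png

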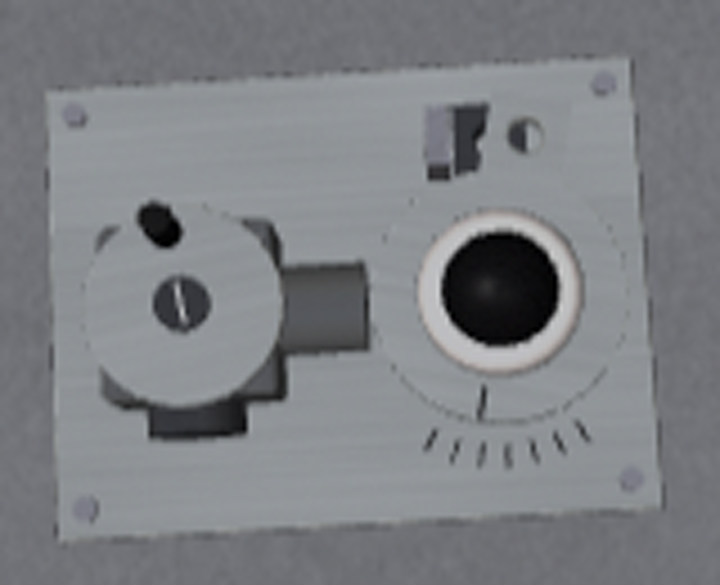

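View pics/top0p.png

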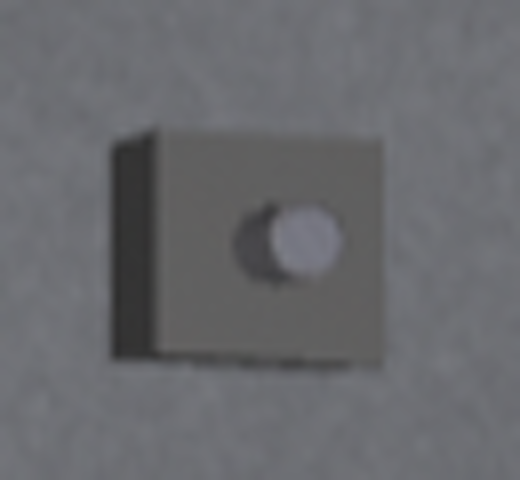

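```bash
cat > m.py <<'E'
from h import *
d=ctrl.read_camera("top")
T=d["world_to_cam"];print("cam",-T[:3,:3].T@T[:3,3])
Z=lambda u,v,z:ray(d,225+u/4.5,180+v/4.5,z)
c=[Z(*p,.012) for p in [(47,92),(632,58),(662,510),(60,542)]]
for p in c:print(p)
print("lens",[np.linalg.norm(c[i]-c[i-1]) for i in range(4)])
ctr=sum(c)/4
ey=((c[1]-c[0])+(c[2]-c[3]));yaw=np.arctan2(ey[1],ey[0])-np.pi/2
ex=((c[3]-c[0])+(c[2]-c[1]));yaw2=np.arctan2(ex[1],ex[0])
print("yaw",np.degrees([yaw,yaw2]))
R=lambda a:np.array([[np.cos(a),-np.sin(a)],[np.sin(a),np.cos(a)]])
o=ctr[:2]+R(yaw)@[.010,0]
W=lambda x,y:o+R(yaw)@[x,y]
print("origin",o,"crank",W(0,-.075),"table",W(0,.075),"bush",W(-.08,.075))
print("crank px",Z(181,304,.083),"ball",Z(501,289,.06),"foot", Z(500,292,.055))
print("bush px",Z(525,135,.038),"handle top",Z(150,213,.117),"pin top", ray(d,435+307/8,255+241/8,.082))
bt=[ray(d,435+u/8,255+v/8,.048) for u,v in[(158,130),(383,140),(383,362),(155,352)]]
print("block",sum(bt)/4,bt)
E
python3 m.py
```

```text
cam [ 0.42081662 -0.03059924  1.02150041]
[0.68140165 0.17805755 0.012     ]
[ 0.68859564 -0.12195643  0.012     ]
[ 0.45919307 -0.12622133  0.012     ]
[0.45222532 0.17146392 0.012     ]
lens [np.float64(0.22927115793060432), np.float64(0.3001002155044911), np.float64(0.22944220808587382), np.float64(0.29776678250506367)]
yaw [-178.64270167 -178.64356545]
origin [0.56035672 0.02509906] crank [0.55858019 0.10007801] table [ 0.56213326 -0.0498799 ] bush [ 0.64211081 -0.04798493]
crank px [0.55883303 0.10028149 0.083     ] ball [ 0.5644893  -0.05002187  0.06      ] foot [ 0.56379586 -0.04959169  0.055     ]
bush px [ 0.64439046 -0.06504783  0.038     ] handle top [0.59608232 0.10925712 0.117     ] pin top [ 0.46715555 -0.32763711  0.082     ]
block [ 0.46794879 -0.32844372  0.048     ] [array([ 0.49955844, -0.30136996,  0.048     ]), array([ 0.49505082, -0.36072273,  0.048     ]), array([ 0.43641327, -0.35563025,  0.048     ]), array([ 0.44077263, -0.29605192,  0.048     ])]
```

```bash
cat >> h.py <<'E'
def Ry(y):
    c,s=np.cos(y),np.sin(y); return np.array([[c,s,0],[s,-c,0],[0,0,-1.]])
def plan(p0,yaw0,pts,yaws,op):
    "rows in tool axes for waypoints (world m, deg)"
    rows=[];p=np.array(p0,float);y=yaw0
    for q,yy in zip(pts,yaws):
        s=Ry(np.radians(y)).T@(np.array(q)-p)*100
        s=np.round(s,2);t=round(y-yy,2)
        rows.append([*map(float,s),t,op]); p=p+Ry(np.radians(y))@s/100; y=y-t
    return rows
def show(rows):
    for i in range(0,len(rows),8): print("["+",".join("["+",".join(f"{v:g}" for v in r)+"]" for r in rows[i:i+8])+"]")
E
python3 - <<'E'
from h import *
s=ctrl.observe();p0=s["ee_pos"];y0=s["tool_rot"][2]
d=ctrl.read_camera("wrist");T=d["world_to_cam"];print("wristcam",-T[:3,:3].T@T[:3,3]-p0)
n=20;g=np.array([.575,.108,.20])
pts=[p0+(g-p0)*i/n for i in range(1,n+1)]
ys=[y0-min(i,11)*y0/11 for i in range(1,n+1)]
show(plan(p0,y0,pts,ys,5))
E
```

```text
wristcam [-0.07800109  0.01872636  0.16176695]
[[-1.92,2.67,0.11,6.94,5],[-1.59,2.88,0.11,6.95,5],[-1.22,3.05,0.11,6.94,5],[-0.85,3.17,0.11,6.94,5],[-0.46,3.26,0.11,6.95,5],[-0.06,3.28,0.12,6.94,5],[0.34,3.27,0.11,6.94,5],[0.73,3.21,0.11,6.95,5]]
[[1.11,3.09,0.11,6.94,5],[1.48,2.94,0.11,6.94,5],[1.82,2.73,0.11,6.94,5],[2.14,2.5,0.11,0,5],[2.14,2.49,0.11,0,5],[2.14,2.5,0.11,0,5],[2.14,2.49,0.11,0,5],[2.14,2.5,0.11,0,5]]
[[2.14,2.49,0.12,0,5],[2.14,2.5,0.11,0,5],[2.14,2.49,0.11,0,5],[2.14,2.5,0.11,0,5]]
```

```bash
python3 -m crank '[[-1.92,2.67,0.11,6.94,5],[-1.59,2.88,0.11,6.95,5],[-1.22,3.05,0.11,6.94,5],[-0.85,3.17,0.11,6.94,5],[-0.46,3.26,0.11,6.95,5],[-0.06,3.28,0.12,6.94,5],[0.34,3.27,0.11,6.94,5],[0.73,3.21,0.11,6.95,5]]'
```

```text
t: 0.92
ee_pos: [0.3191, 0.4064, 0.2138]
tool_rot: [-180.0, -0.0, 20.5]
contact_force: [0.6, 0.7, 0.5]
gripper_width: 0.0499
```

```bash
python3 -m crank '[[1.11,3.09,0.11,6.94,5],[1.48,2.94,0.11,6.94,5],[1.82,2.73,0.11,6.94,5],[2.14,2.5,0.11,0,5],[2.14,2.49,0.11,0,5],[2.14,2.5,0.11,0,5],[2.14,2.49,0.11,0,5],[2.14,2.5,0.11,0,5]]'
```

```text
t: 1.58
ee_pos: [0.4904, 0.2067, 0.205]
tool_rot: [-180.0, -0.0, -0.0]
contact_force: [-0.0, -0.3, -0.8]
gripper_width: 0.0497
```

```bash
python3 -m crank '[[2.14,2.49,0.12,0,5],[2.14,2.5,0.11,0,5],[2.14,2.49,0.11,0,5],[2.14,2.5,0.11,0,5],[0,0,0,0,5],[0,0,0,0,5]]'; python3 -c "
from h import *
d=save('wrist','w1');save('top','t1',(225,180,385,310),4.5);print(ctrl.observe())
print(proj(d,[.594,.108,.103]),proj(d,[.5587,.1002,.083]))"
```

```text
t: 2.08
ee_pos: [0.5757, 0.1071, 0.2001]
tool_rot: [-180.0, 0.0, -0.2]
contact_force: [-0.7, -0.8, 0.4]
gripper_width: 0.0498
{'t': 2.1833, 'q': array([9.53217267e+00, 2.24369377e+01, 9.96149378e+01, 1.63753996e-02,
       5.80005425e+01, 9.53285144e+00]), 'joint_velocities': array([ 1.09889664, -0.58992174,  0.53862832, -0.08712195, -0.13044722,
       -0.22372379]), 'tau': array([-9.96260270e-01, -5.05939364e+01, -2.61793989e+01,  2.08401179e-02,
       -2.97362090e-02, -6.44146246e-03]), 'ee_pos': array([0.57443723, 0.10860215, 0.20021299]), 'tool_rot': array([-1.79994994e+02,  5.39938274e-02, -9.36027666e-03]), 'contact_force': array([ 0.38204724, -0.22342589,  0.09507417]), 'moment': array([-0.06321322,  0.10506355,  0.02467111]), 'gripper_width': 0.05022955341059107}
[344.74208959 238.22903126] [291.81405536 240.74103805]
```

View pics/w1.png

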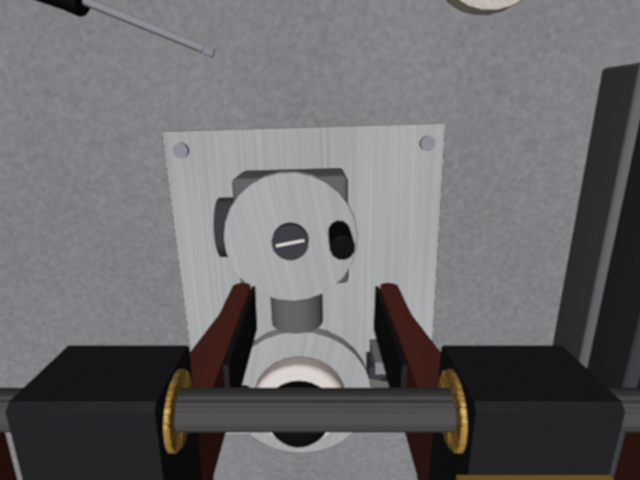

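Run:
```python
from h import *
d=ctrl.read_camera("wrist")
im=d["pixels"].astype(int).max(2)
m=np.zeros_like(im,np.uint8);m[205:265,320:362]=(im[205:265,320:362]<40)
n,l,st,ce=cv2.connectedComponentsWithStats(m);i=1+st[1:,4].argmax();print(st[i],ce[i])
print(ray(d,*ce[i],.097), ray(d,291,241,.083))
# disc rim top z=.076 check
print([ray(d,u,v,.076) for u,v in[(224,238),(357,238)]])
print(proj(d,[.5924,.1092,.117]),proj(d,[.5924,.1092,.077]))
```

```text
[331 224  25  37 694] [342.62247839 242.33861671]
[0.59174262 0.10493376 0.097     ] [0.55677661 0.10149988 0.083     ]
[array([0.5087086 , 0.10153106, 0.076     ]), array([0.60333209, 0.101602  , 0.076     ])]
[345.85244695 245.44702745] [341.91574279 228.06291447]
```

Run:
```python
from h import *
d=ctrl.read_camera("wrist")
print(ray(d,342,224,.077),ray(d,342,260.5,.117),ray(d,331,242,.097),ray(d,355.5,242,.097))
t=ctrl.read_camera("top"); # handle mask in top
im=t["pixels"].astype(int).max(2)
m=np.zeros_like(im,np.uint8);m[215:240,245:275]=(im[215:240,245:275]<40)
ys,xs=np.nonzero(m);print(xs.min(),xs.max(),ys.min(),ys.max(),xs.mean(),ys.mean(),ray(t,xs.mean(),ys.mean(),.097))
```

```text
[0.59227712 0.11253903 0.077     ] [0.59010548 0.09977735 0.117     ] [0.58393029 0.10553245 0.097     ] [0.60012914 0.10555815 0.097     ]Traceback (most recent call last):
  File "<stdin>", line 7, in <module>
    return umr_minimum(a, axis, None, out, keepdims, initial, where)
ValueError: zero-size array to reduction operation minimum which has no identity
```

View pics/t1.png

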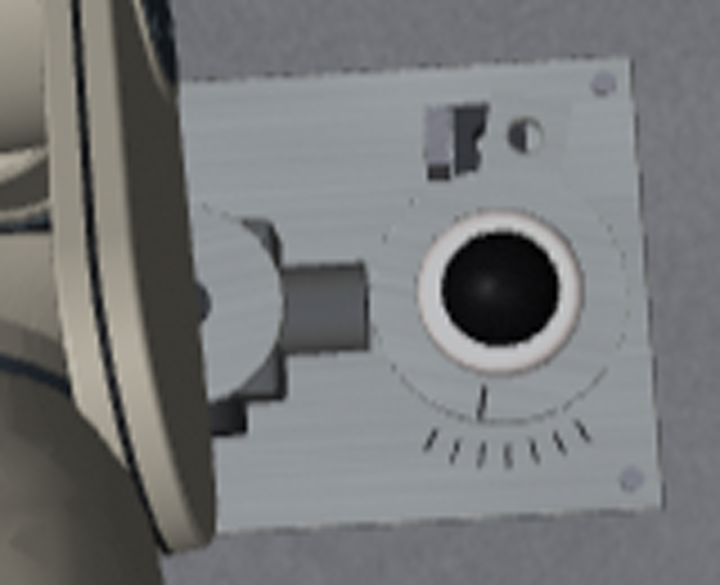

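```bash
python3 -m crank '[[1.7,0.22,1,0,3.5],[0,0,3,0,3.5],[0,0,3,0,3.5],[0,0,2.2,0,3.5],[0,0,1.2,0,3.5],[0,0,0.8,0,3.5],[0,0,0,0,3.5]]' 15; python3 -c "
from h import *
d=save('wrist','w2');print(ctrl.observe()['ee_pos'])"
```

```text
t: 2.92
ee_pos: [0.5912, 0.1066, 0.0874]
tool_rot: [180.0, 0.1, 0.1]
contact_force: [-0.3, -0.3, 0.4]
gripper_width: 0.0349
[0.59204121 0.10656693 0.08856009]
```

View pics/w2.png

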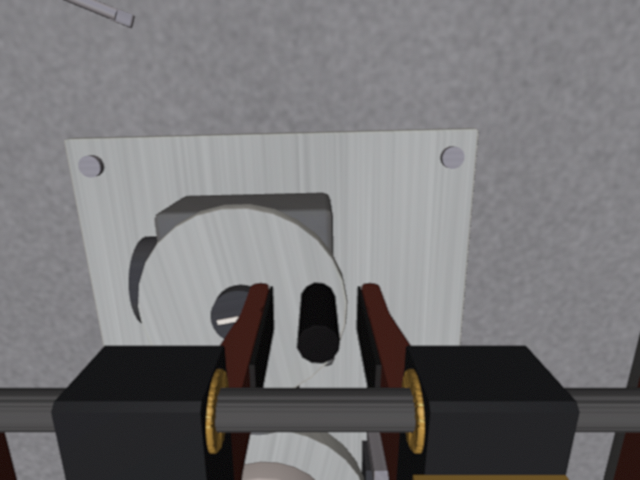

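The handle stands between the jaws: its top is centred near (318,343), the hub near (236,312), and the fingers are at about (258,300) and (372,300).

```bash
python3 -c "
from h import *
d=ctrl.read_camera('wrist')
print(ray(d,318,342.5,.117),ray(d,319,362,.117),ray(d,318,284,.077),ray(d,236,312,.083))"; python3 -m crank '[[0,0,0,0,0],[0,0,0,0,0],[0,0,0,0,0]]' 15
```

```text
[0.59231954 0.10644158 0.117     ] [0.59271105 0.09841809 0.117     ] [0.59256022 0.11209289 0.077     ] [0.55649566 0.10128704 0.083     ]
t: 3.27
ee_pos: [0.5928, 0.1062, 0.0896]
tool_rot: [-180.0, -0.1, 0.0]
contact_force: [0.1, -0.1, 0.1]
gripper_width: 0.0184
```

```bash
python3 - <<'E'
from h import *
th=np.radians(8-12*np.arange(0,31))
P=np.c_[35*np.cos(th),35*np.sin(th)]/10
c=np.round(P,2);D=np.diff(c,axis=0)
show([[round(a,2),round(-b,2),0,0,0] for a,b in D])
E
python3 -m crank '[[0,0,0,0,0],[0,0,0,0,0]]' 15
```

```text
[[0.02,0.73,0,0,0],[-0.13,0.72,0,0,0],[-0.27,0.68,0,0,0],[-0.41,0.61,0,0,0],[-0.53,0.51,0,0,0],[-0.62,0.39,0,0,0],[-0.68,0.25,0,0,0],[-0.73,0.1,0,0,0]]
[[-0.73,-0.05,0,0,0],[-0.7,-0.2,0,0,0],[-0.65,-0.35,0,0,0],[-0.56,-0.47,0,0,0],[-0.45,-0.58,0,0,0],[-0.32,-0.65,0,0,0],[-0.18,-0.71,0,0,0],[-0.02,-0.73,0,0,0]]
[[0.13,-0.72,0,0,0],[0.27,-0.68,0,0,0],[0.41,-0.61,0,0,0],[0.53,-0.51,0,0,0],[0.62,-0.39,0,0,0],[0.68,-0.25,0,0,0],[0.73,-0.1,0,0,0],[0.73,0.05,0,0,0]]
[[0.7,0.2,0,0,0],[0.65,0.35,0,0,0],[0.56,0.47,0,0,0],[0.45,0.58,0,0,0],[0.32,0.65,0,0,0],[0.18,0.71,0,0,0]]
t: 3.43
ee_pos: [0.5926, 0.1062, 0.0892]
tool_rot: [-180.0, -0.1, 0.0]
contact_force: [-0.6, -0.6, 3.8]
gripper_width: 0.0144
```

```bash
python3 -m crank '[[0.02,0.73,0,0,0],[-0.13,0.72,0,0,0],[-0.27,0.68,0,0,0],[-0.41,0.61,0,0,0],[-0.53,0.51,0,0,0],[-0.62,0.39,0,0,0],[-0.68,0.25,0,0,0],[-0.73,0.1,0,0,0]]' 30
```

```text
t: 4.1
ee_pos: [0.5598, 0.0643, 0.0893]
tool_rot: [179.9, -0.2, -0.0]
contact_force: [3.9, -3.8, 5.2]
gripper_width: 0.0144
```

```bash
python3 -m crank '[[-0.73,-0.05,0,0,0],[-0.7,-0.2,0,0,0],[-0.65,-0.35,0,0,0],[-0.56,-0.47,0,0,0],[-0.45,-0.58,0,0,0],[-0.32,-0.65,0,0,0],[-0.18,-0.71,0,0,0],[-0.02,-0.73,0,0,0]]'
```

```text
t: 4.77
ee_pos: [0.523, 0.1024, 0.0891]
tool_rot: [179.9, -0.1, -0.0]
contact_force: [3.6, -4.3, 7.2]
gripper_width: 0.0146
```

```bash
python3 -m crank '[[0.13,-0.72,0,0,0],[0.27,-0.68,0,0,0],[0.41,-0.61,0,0,0],[0.53,-0.51,0,0,0],[0.62,-0.39,0,0,0],[0.68,-0.25,0,0,0],[0.73,-0.1,0,0,0],[0.73,0.05,0,0,0]]'
```

```text
t: 5.43
ee_pos: [0.5625, 0.1344, 0.0888]
tool_rot: [179.9, 0.1, 0.0]
contact_force: [-3.8, -1.3, 11.4]
gripper_width: 0.0147
```

```bash
python3 -m crank '[[0.7,0.2,0,0,0],[0.65,0.35,0,0,0],[0.56,0.47,0,0,0],[0.45,0.58,0,0,0],[0.32,0.65,0,0,0],[0.18,0.71,0,0,0]]'; python3 -c "
from h import *
save('wrist','w3');save('top','t3',(225,180,385,310),4.5)"
```

```text
t: 5.93
ee_pos: [0.5927, 0.1057, 0.0892]
tool_rot: [-180.0, -0.1, -0.0]
contact_force: [1.7, 4.7, 7.0]
gripper_width: 0.0142
```

View pics/w3.png

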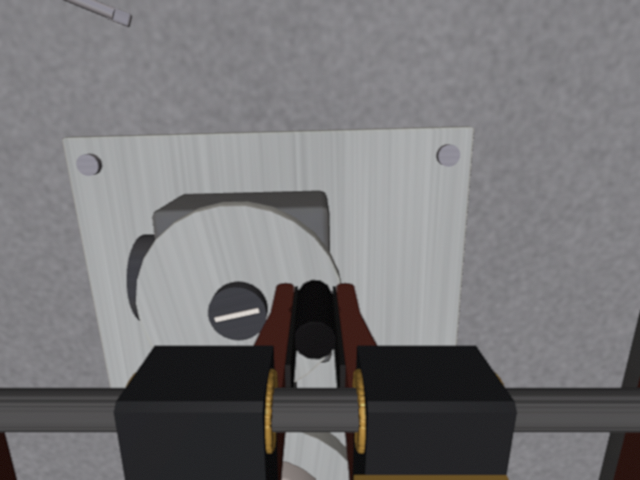

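View pics/t3.png

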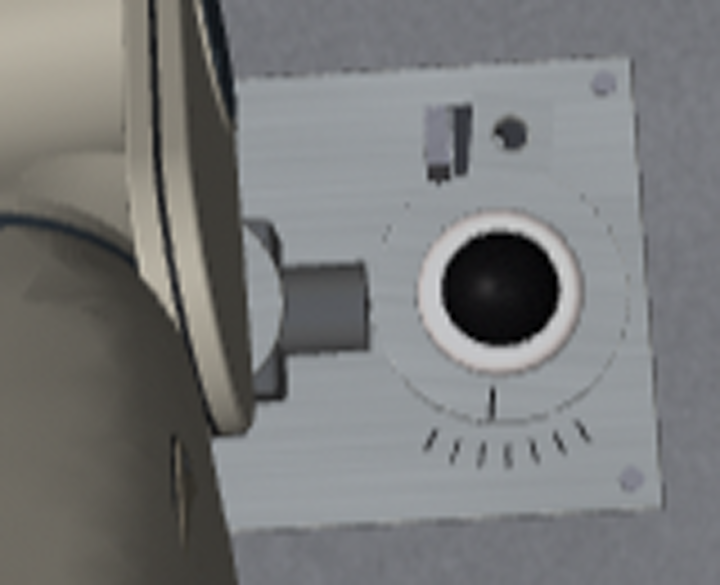

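```bash
python3 -m crank '[[0.02,0.73,0,0,0],[-0.13,0.72,0,0,0],[-0.27,0.68,0,0,0],[-0.41,0.61,0,0,0],[-0.53,0.51,0,0,0],[-0.62,0.39,0,0,0],[-0.68,0.25,0,0,0],[-0.73,0.1,0,0,0]]'
```

```text
t: 6.7
ee_pos: [0.5599, 0.0643, 0.0893]
tool_rot: [179.9, -0.2, -0.0]
contact_force: [3.4, -3.1, 6.0]
gripper_width: 0.0143
```

```bash
python3 -m crank '[[-0.73,-0.05,0,0,0],[-0.7,-0.2,0,0,0],[-0.65,-0.35,0,0,0],[-0.56,-0.47,0,0,0],[-0.45,-0.58,0,0,0],[-0.32,-0.65,0,0,0],[-0.18,-0.71,0,0,0],[-0.02,-0.73,0,0,0]]'
```

```text
t: 7.37
ee_pos: [0.523, 0.1024, 0.0891]
tool_rot: [179.9, -0.1, -0.0]
contact_force: [4.4, -3.7, 6.3]
gripper_width: 0.0144
```

```bash
python3 -m crank '[[0.13,-0.72,0,0,0],[0.27,-0.68,0,0,0],[0.41,-0.61,0,0,0],[0.53,-0.51,0,0,0],[0.62,-0.39,0,0,0],[0.68,-0.25,0,0,0],[0.73,-0.1,0,0,0],[0.73,0.05,0,0,0]]'
```

```text
t: 8.03
ee_pos: [0.5624, 0.1344, 0.0888]
tool_rot: [179.9, 0.1, 0.0]
contact_force: [-3.9, -1.8, 11.4]
gripper_width: 0.0143
```

```bash
python3 -m crank '[[0.7,0.2,0,0,0],[0.65,0.35,0,0,0],[0.56,0.47,0,0,0],[0.45,0.58,0,0,0],[0.32,0.65,0,0,0],[0.18,0.71,0,0,0]]'; python3 -c "
from h import *
save('wrist','w4');save('top','t4',(225,180,385,310),4.5)"
```

```text
t: 8.53
ee_pos: [0.5927, 0.1057, 0.0892]
tool_rot: [-180.0, -0.1, -0.0]
contact_force: [0.8, 4.5, 8.6]
gripper_width: 0.0144
```

View pics/t4.png

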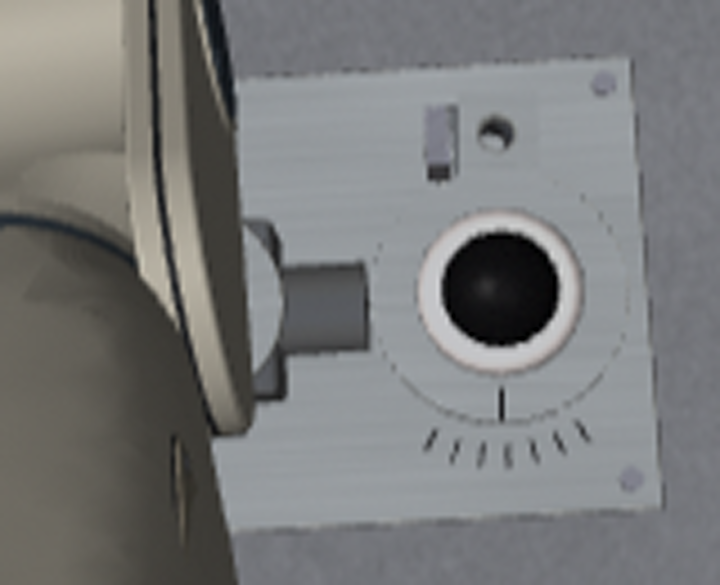

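Run:
```python
from h import *
d=ctrl.read_camera("top")
Z=lambda u,v,z:ray(d,225+u/4.5,180+v/4.5,z)
for u in (525,511,496): print(Z(u,134,.05))
u=proj(d,[.6425,-.048,.05]);print((u-[225,180])*4.5)
```

```text
[ 0.6421626  -0.06464614  0.05      ]
[ 0.64240065 -0.05781371  0.05      ]
[ 0.64265582 -0.05049021  0.05      ]
[490.9181575 134.4842434]
```

```bash
python3 -m crank '[[0.02,0.73,0,0,0],[-0.13,0.72,0,0,0],[-0.27,0.68,0,0,0],[-0.41,0.61,0,0,0],[0,0,0,0,0]]'
```

```text
t: 9.1
ee_pos: [0.585, 0.0768, 0.0893]
tool_rot: [180.0, -0.2, -0.0]
contact_force: [2.3, -1.1, 6.4]
gripper_width: 0.0145
```

```bash
python3 -m crank '[[-0.27,0.26,0,0,0],[-0.26,0.25,0,0,0],[0,0,0,0,0]]'
```

```text
t: 9.35
ee_pos: [0.58, 0.072, 0.0893]
tool_rot: [180.0, -0.2, -0.0]
contact_force: [3.8, -1.2, 5.3]
gripper_width: 0.0142
```

```bash
python3 -m crank '[[-0.31,0.2,0,0,0],[-0.31,0.19,0,0,0],[0,0,0,0,0]]'
```

```text
t: 9.6
ee_pos: [0.5737, 0.0679, 0.0893]
tool_rot: [179.9, -0.2, -0.0]
contact_force: [4.0, -2.9, 6.8]
gripper_width: 0.0143
```

```bash
python3 -m crank '[[-0.34,0.13,0,0,0],[-0.34,0.12,0,0,0],[0,0,0,0,0]]'
```

```text
t: 9.85
ee_pos: [0.5666, 0.0653, 0.0893]
tool_rot: [179.9, -0.1, -0.0]
contact_force: [3.3, -3.6, 7.4]
gripper_width: 0.0147
```

```bash
python3 -m crank '[[-0.36,0.05,0,0,0],[-0.37,0.05,0,0,0],[0,0,0,0,0]]'
```

```text
t: 10.1
ee_pos: [0.5589, 0.0643, 0.0892]
tool_rot: [179.9, -0.1, 0.0]
contact_force: [2.3, -5.2, 8.4]
gripper_width: 0.0143
```

```bash
python3 -m crank '[[-0.37,-0.02,0,0,0],[-0.36,-0.03,0,0,0],[0,0,0,0,0]]'
```

```text
t: 10.35
ee_pos: [0.5512, 0.0649, 0.0891]
tool_rot: [179.9, -0.1, -0.0]
contact_force: [1.0, -5.1, 9.3]
gripper_width: 0.0148
```

```bash
python3 -m crank '[[-0.35,-0.1,0,0,0],[-0.35,-0.1,0,0,0],[0,0,0,0,0]]'
```

```text
t: 10.6
ee_pos: [0.5441, 0.0672, 0.0891]
tool_rot: [179.9, -0.0, -0.0]
contact_force: [1.1, -3.2, 10.6]
gripper_width: 0.0143
```

```bash
python3 -m crank '[[-0.33,-0.17,0,0,0],[-0.32,-0.18,0,0,0],[0,0,0,0,0]]'
```

```text
t: 10.85
ee_pos: [0.5375, 0.0709, 0.0891]
tool_rot: [179.9, -0.0, -0.0]
contact_force: [0.8, -3.1, 9.1]
gripper_width: 0.0141
```

```bash
python3 -m crank '[[-0.19,-0.15,0,0,0],[-0.2,-0.15,0,0,0],[0,0,0,0,0]]'
```

```text
t: 11.1
ee_pos: [0.5339, 0.0739, 0.0891]
tool_rot: [179.9, -0.0, -0.0]
contact_force: [0.6, -3.7, 8.5]
gripper_width: 0.0145
```

```bash
python3 -m crank '[[-0.17,-0.17,0,0,0],[-0.17,-0.18,0,0,0],[0,0,0,0,0]]'; python3 -c "
from h import *
save('top','t5',(225,180,385,310),4.5)"
```

```text
t: 11.35
ee_pos: [0.5306, 0.0775, 0.0891]
tool_rot: [179.9, -0.1, -0.0]
contact_force: [0.7, -2.1, 9.1]
gripper_width: 0.0147
```

View pics/t5.png

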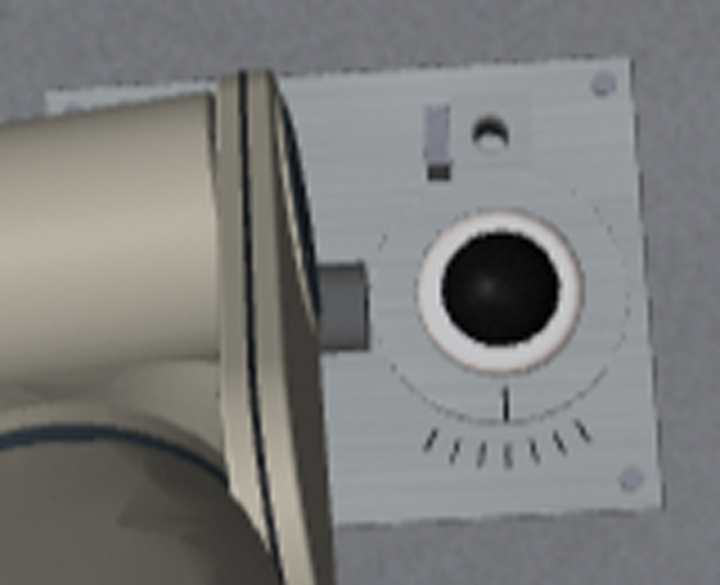

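The ear hole is now at (491,133) with the ear practically at the stop block, and the load has not risen yet. I'll continue in small steps.

```bash
python3 -m crank '[[-0.15,-0.19,0,0,0],[-0.14,-0.2,0,0,0],[0,0,0,0,0]]'
```

```text
t: 11.65
ee_pos: [0.5278, 0.0815, 0.0891]
tool_rot: [180.0, -0.1, -0.0]
contact_force: [1.8, -1.7, 9.2]
gripper_width: 0.0142
```

```bash
python3 -m crank '[[-0.12,-0.21,0,0,0],[-0.11,-0.22,0,0,0],[0,0,0,0,0]]'
```

```text
t: 11.9
ee_pos: [0.5256, 0.0859, 0.0891]
tool_rot: [180.0, -0.1, 0.0]
contact_force: [0.5, -2.3, 8.3]
gripper_width: 0.0146
```

```bash
python3 -m crank '[[-0.09,-0.23,0,0,0],[-0.08,-0.23,0,0,0],[0,0,0,0,0]]'
```

```text
t: 12.15
ee_pos: [0.5241, 0.0905, 0.0891]
tool_rot: [180.0, -0.1, 0.0]
contact_force: [0.9, -2.5, 8.1]
gripper_width: 0.0144
```

```bash
python3 -m crank '[[-0.06,-0.24,0,0,0],[-0.04,-0.24,0,0,0],[0,0,0,0,0]]'
```

```text
t: 12.4
ee_pos: [0.5231, 0.0953, 0.0891]
tool_rot: [180.0, -0.1, 0.0]
contact_force: [1.6, -2.8, 7.1]
gripper_width: 0.0141
```

```bash
python3 -m crank '[[-0.02,-0.24,0,0,0],[-0.01,-0.25,0,0,0],[0,0,0,0,0]]'
```

```text
t: 12.65
ee_pos: [0.5229, 0.1001, 0.0891]
tool_rot: [179.9, -0.1, 0.0]
contact_force: [2.0, -2.5, 8.5]
gripper_width: 0.0147
```

```bash
python3 -m crank '[[0.01,-0.24,0,0,0],[0.02,-0.25,0,0,0],[0,0,0,0,0]]'
```

```text
t: 12.9
ee_pos: [0.5231, 0.1038, 0.089]
tool_rot: [179.8, -0.1, 0.1]
contact_force: [1.6, -11.2, 10.2]
gripper_width: 0.0144
```

```bash
python3 -m crank '[[0.04,-0.24,0,0,0],[0.06,-0.24,0,0,0],[0,0,0,0,0]]'
```

```text
t: 13.15
ee_pos: [0.5235, 0.1072, 0.0889]
tool_rot: [179.7, 0.0, 0.1]
contact_force: [0.6, -18.7, 10.6]
gripper_width: 0.0146
```

```bash
python3 -m crank '[[0.08,-0.23,0,0,0],[0.09,-0.23,0,0,0],[0,0,0,0,0]]'
```

```text
t: 13.4
ee_pos: [0.524, 0.1108, 0.0885]
tool_rot: [179.6, 0.2, 0.1]
contact_force: [-0.1, -23.3, 10.5]
gripper_width: 0.0147
```

The stop is reached. My batched steps seated it at about 23 N, above the 10–15 N target but under the limit, so I'll ease off now.

```bash
python3 -m crank '[[-0.09,0.23,0,0,0],[-0.08,0.23,0,0,0],[0,0,0,0,0]]'
```

```text
t: 13.65
ee_pos: [0.5233, 0.1069, 0.0887]
tool_rot: [179.8, 0.0, 0.0]
contact_force: [2.2, -16.2, 8.6]
gripper_width: 0.0144
```

```bash
python3 -m crank '[[-0.03,0.12,0,0,0],[-0.03,0.12,0,0,0],[0,0,0,0,0]]'; python3 -c "
from h import *
save('wrist','w6');save('top','t6',(225,180,385,310),4.5);print(ctrl.observe()['contact_force'])"
```

```text
t: 13.9
ee_pos: [0.523, 0.1053, 0.0888]
tool_rot: [179.8, -0.0, 0.0]
contact_force: [2.0, -11.5, 7.9]
gripper_width: 0.0144
[  1.97902919 -11.62708873   6.94393582]
```

View pics/w6.png

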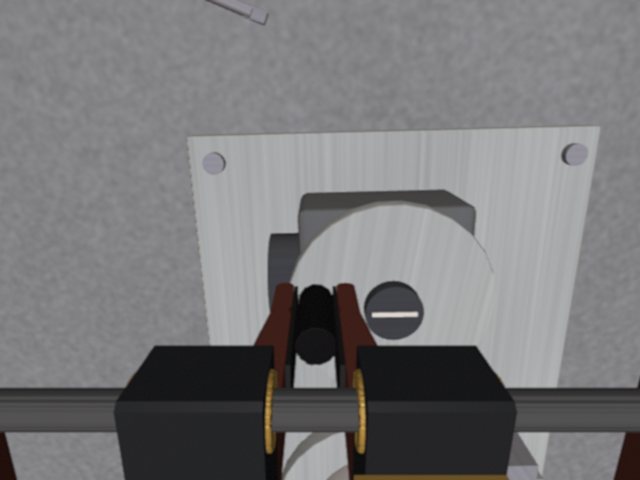

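View pics/t6.png

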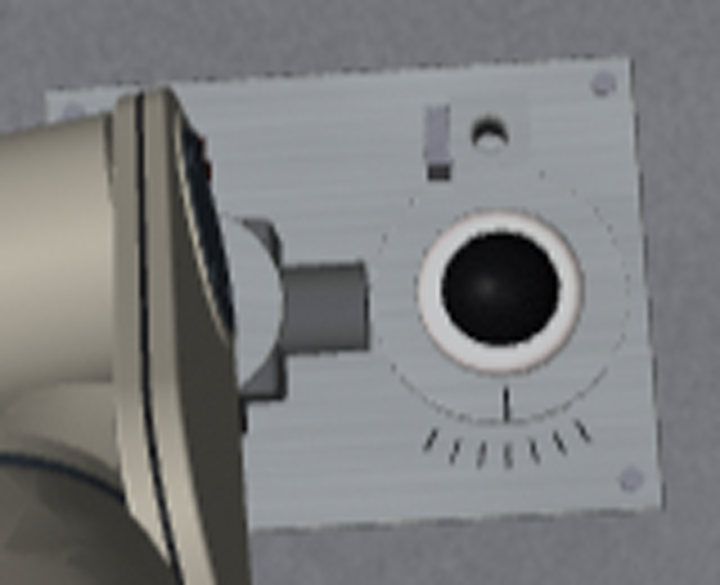

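```bash
python3 -m crank '[[0,0.12,0,0,0],[0,0.12,0,0,0],[0,0,0,0,3.5],[0,0,0,0,3.5],[0,0,0,0,3.5]]'; python3 -c "
from h import *
save('wrist','w7')"
```

```text
t: 14.42
ee_pos: [0.5219, 0.1055, 0.0879]
tool_rot: [180.0, 0.1, -0.0]
contact_force: [0.0, -1.0, 0.1]
gripper_width: 0.0309
```

View pics/w7.png

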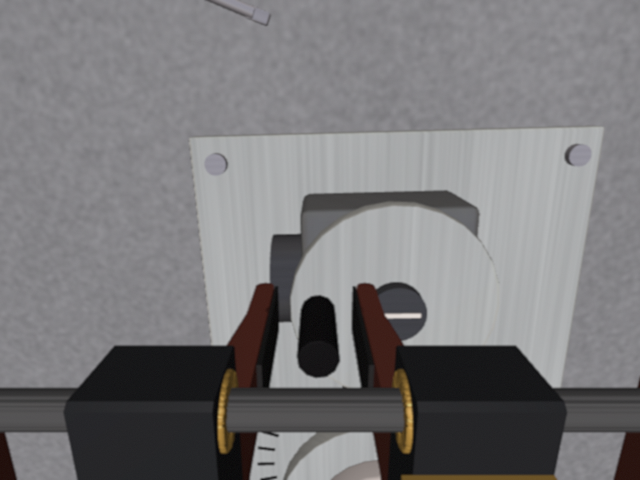

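The jaws are open and clear of the handle (top near 319,358), and the worm line is still horizontal at (403,316), so it has not backed off. Now rising and moving over to the pin.

```bash
python3 -m crank '[[0,0,-1.5,0,3.5],[0,0,-3,0,3.5],[0,0,-3,0,3.5],[0,0,-3,0,3.5],[-0.47,3.62,-0.5,0,5],[-0.47,3.62,0,0,5],[-0.47,3.62,0,0,5],[-0.47,3.62,0,0,5]]'
```

```text
t: 15.13
ee_pos: [0.5034, -0.0397, 0.1985]
tool_rot: [180.0, 0.0, 0.1]
contact_force: [0.5, 0.3, 0.3]
gripper_width: 0.0501
```

```bash
python3 -m crank '[[-0.47,3.62,0,0,5],[-0.47,3.62,0,0,5],[-0.47,3.62,0,0,5],[-0.47,3.62,0,0,5],[-0.47,3.62,0,0,5],[-0.47,3.62,0,0,5],[0,0,0,0,5],[0,0,0,0,5]]'; python3 -c "
from h import *
d=save('wrist','w8');t=save('top','t8',(225,180,385,310),4.5);print(ctrl.observe()['ee_pos'],ctrl.observe()['contact_force'])
print(proj(d,[.467,-.328,.082]))"
```

```text
t: 15.8
ee_pos: [0.4753, -0.257, 0.198]
tool_rot: [-180.0, 0.1, -0.2]
contact_force: [1.0, 0.8, 0.3]
gripper_width: 0.0497
[ 0.4755732  -0.25497673  0.19797603] [ 0.10337156  0.42158273 -0.28121077]
[305.32885135 324.46577957]
```

View pics/w8.png

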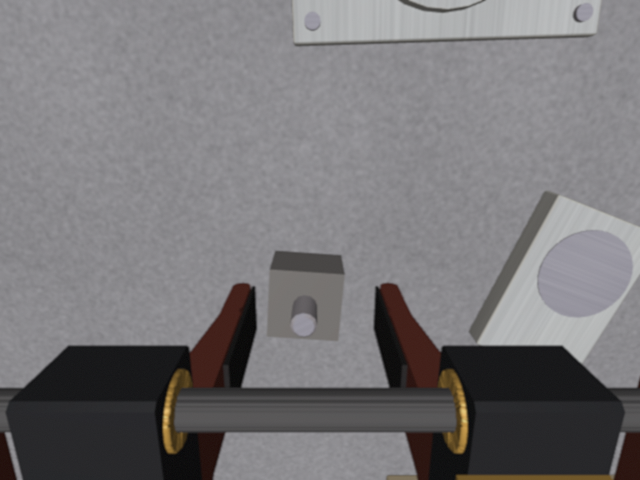

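View pics/t8.png

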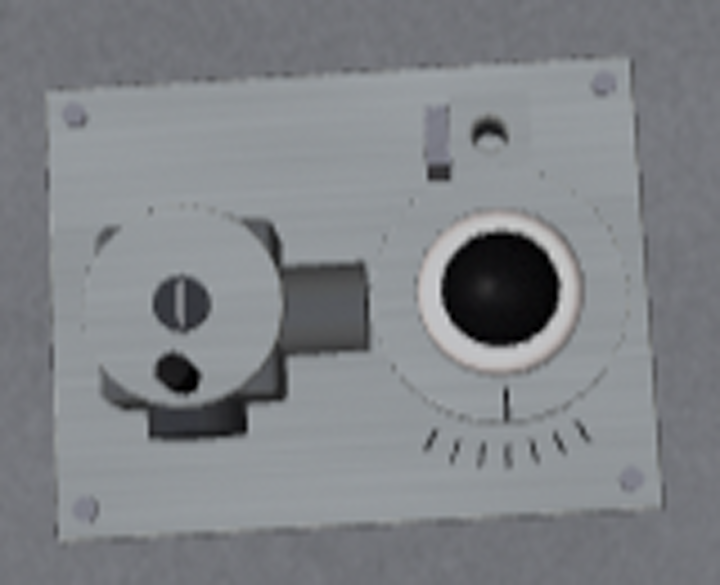

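```bash
python3 -c "
from h import *
d=ctrl.read_camera('wrist')
im=d['pixels'].astype(int)
sub=im[308:340,285:325]; m=((sub.max(2)>135)).astype(np.uint8)
n,l,st,ce=cv2.connectedComponentsWithStats(m)
for i in range(1,n):
  if st[i,4]>60: c=ce[i]+[285,308];print(st[i],c,ray(d,*c,.082))
print(ctrl.observe()['ee_pos'])"
```

```text
[  6   8  23  23 407] [302.04668305 326.7002457 ] [ 0.46507758 -0.32779501  0.082     ]
[ 0.47577668 -0.25459516  0.1981053 ]
```

```bash
python3 -m crank '[[-0.5,3.65,0.5,0,5],[-0.5,3.6,0.5,0,5],[0,0,2.5,0,5],[0,0,2.5,0,5],[0,0,1.8,0,5],[0,0,0,0,5],[0,0,0,0,5]]'; python3 -c "
from h import *
d=save('wrist','w9');print(ctrl.observe()['ee_pos'],proj(d,[.466,-.3275,.082]))"
```

```text
t: 16.53
ee_pos: [0.466, -0.3267, 0.1199]
tool_rot: [-179.9, 0.1, 0.1]
contact_force: [-0.0, 0.5, -0.3]
gripper_width: 0.0498
[ 0.46670785 -0.3274237   0.12097064] [316.82318484 275.25209536]
```

View pics/w9.png

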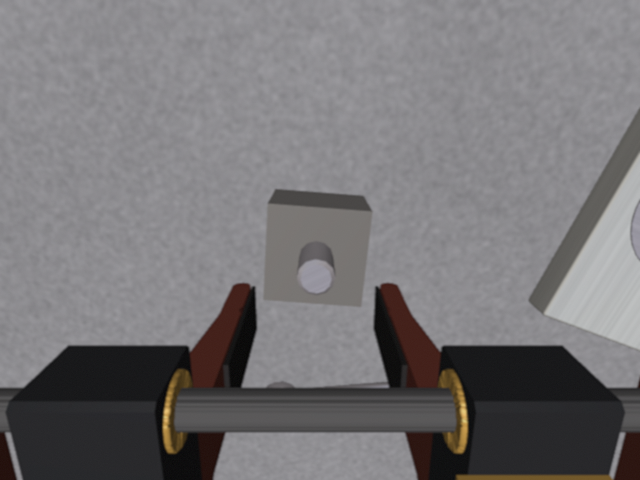

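```bash
python3 -m crank '[[-0.03,0,2.2,0,4.5],[0,0,2.2,0,4.5],[0,0,1.6,0,4.5],[0,0,0.7,0,4.5],[0,0,0,0,4.5]]' 25; python3 -c "
from h import *
d=save('wrist','w10');print(ctrl.observe()['ee_pos'])"
```

```text
t: 17.0
ee_pos: [0.4659, -0.3278, 0.0534]
tool_rot: [-180.0, 0.0, 0.1]
contact_force: [0.7, 0.3, 0.3]
gripper_width: 0.0449
[ 0.46636889 -0.32829667  0.05423161]
```

View pics/w10.png

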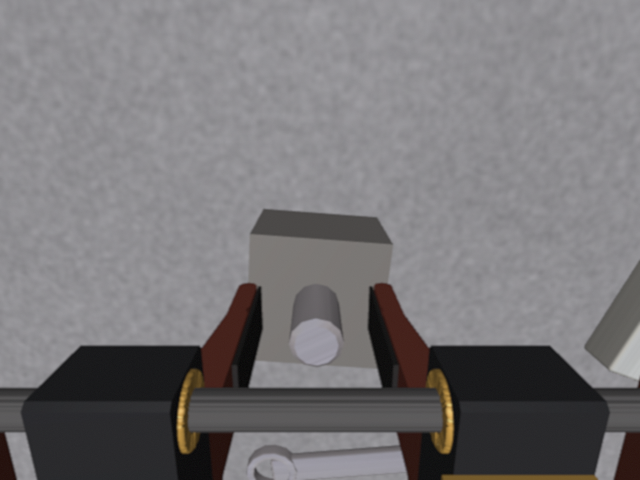

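The pin head (top at 316,341) sits midway between the fingers. Closing on it now.

```bash
python3 -c "
from h import *
d=ctrl.read_camera('wrist');print(ray(d,316.5,341.5,.082))"; python3 -m crank '[[0,0,0,0,0],[0,0,0,0,0],[0,0,0,0,0],[0,0,0,0,0]]' 25
```

```text
[ 0.46605775 -0.3283811   0.082     ]
t: 17.43
ee_pos: [0.4661, -0.3286, 0.0541]
tool_rot: [180.0, -0.0, -0.0]
contact_force: [0.6, -1.5, 0.5]
gripper_width: 0.0217
```

```bash
python3 -m crank '[[0,0,0,0,0],[0,0,-1,0,0],[0,0,-2.5,0,0],[0,0,-3,0,0],[0,0,-3,0,0],[0,0,-2,0,0],[0.6,-0.8,-0.2,0,0],[1.6,-2,0,0,0]]'
```

```text
t: 18.1
ee_pos: [0.4877, -0.3018, 0.1723]
tool_rot: [179.9, -0.1, -0.2]
contact_force: [0.4, -0.2, -1.2]
gripper_width: 0.0196
```

```bash
python3 -m crank '[[2.5,-3.1,0,0,0],[2.5,-3.1,0,0,0],[2.5,-3.1,0,0,0],[2.5,-3.1,0,0,0],[2.5,-3.1,0,0,0],[1.7,-2.5,0,0,0],[0,0,0,0,0],[0,0,0,0,0]]'; python3 -c "
from h import *
d=save('wrist','w11');print(ctrl.observe()['ee_pos'],ctrl.observe()['gripper_width'],proj(d,[.6413,-.0487,.05]))"
```

```text
t: 18.77
ee_pos: [0.6297, -0.1182, 0.1692]
tool_rot: [-180.0, 0.1, 0.2]
contact_force: [-0.7, -1.1, -0.5]
gripper_width: 0.0195
[ 0.62903973 -0.11938623  0.16931536] 0.019381222834723166 [334.90645416 127.18204427]
```

View pics/w11.png

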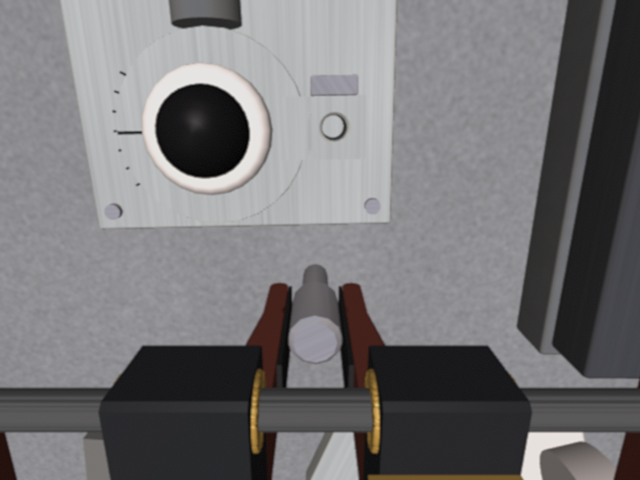

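The held pin shows top (315,340) and tip (316,268). The ear hole is concentric with the bush at (333,126), right beside the stop block at (334,85).

```bash
python3 -c "
from h import *
d=ctrl.read_camera('wrist');e=ctrl.observe()['ee_pos']
im=d['pixels'];g=cv2.cvtColor(im,cv2.COLOR_RGB2GRAY)
cv2.imwrite('pics/z11.png',cv2.resize(im[90:160,295:375,::-1],None,fx=8,fy=8,interpolation=cv2.INTER_CUBIC))
cv2.imwrite('pics/z11b.png',cv2.resize(im[250:375,270:360,::-1],None,fx=5,fy=4.5,interpolation=cv2.INTER_CUBIC))
print(e,'hole',ray(d,333.2,126.5,.05),'pin top',ray(d,315.5,340.5,e[2]+.0287),'tip',ray(d,316,271,e[2]-.041))"
```

```text
[ 0.62872383 -0.12027481  0.16953918] hole [ 0.63953302 -0.04953883  0.05      ] pin top [ 0.62842945 -0.1184237   0.19823918] tip [ 0.62861213 -0.11903608  0.12853918]
```

View pics/z11.png

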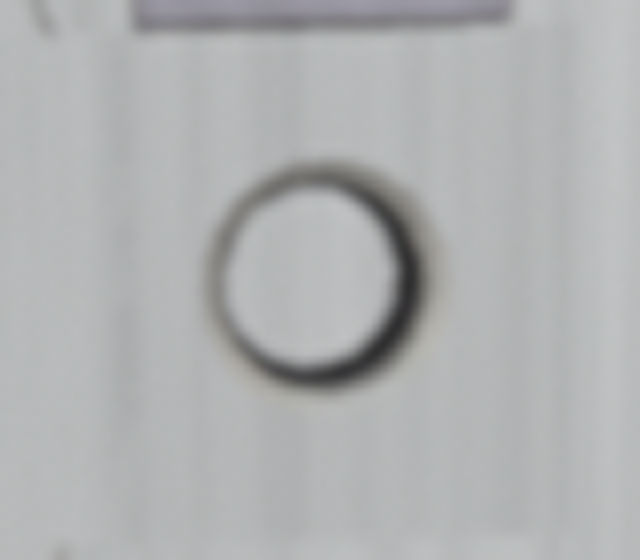

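View pics/z11b.png

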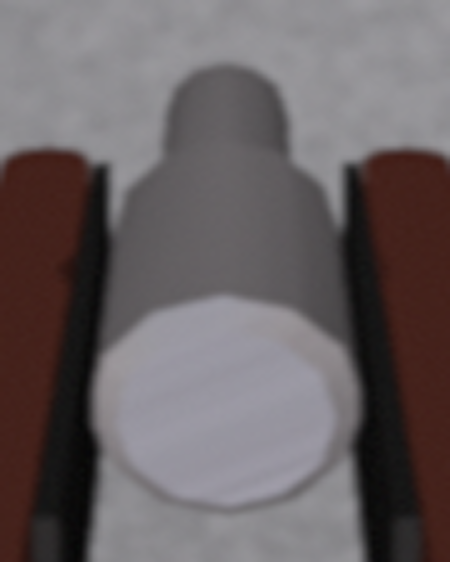

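```bash
python3 -c "
from h import *
d=ctrl.read_camera('wrist')
E=np.mean([ctrl.observe()['ee_pos']for _ in range(20)],0);z=E[2]
h=ray(d,335,124.3,.05);p=ray(d,315.3,339.6,z+.0287);t=ray(d,315.3,263.5,z-.041)
print(E,'hole',h,'pin',p,'diff',h-p, 'tip far edge',t)
q=ctrl.observe()['q'];print(q)"
```

```text
[ 0.62864756 -0.1208362   0.16978424] hole [ 0.6404913  -0.04906317  0.05      ] pin [ 0.62804586 -0.11891401  0.19848424] diff [ 0.01244545  0.06985084 -0.14848424] tip far edge [ 0.62794421 -0.11578107  0.12878424]
[-1.19396055e+01  2.89889286e+01  9.34524279e+01 -1.47001630e-02
  5.76526624e+01 -1.19017484e+01]
```

```bash
python3 -m crank '[[0.65,-3.5,0,0,0],[0.6,-3.53,0,0,0],[0,0,0,0,0],[0,0,2.2,0,0],[0,0,2.2,0,0],[0,0,1.6,0,0],[0,0,0.6,0,0],[0,0,0,0,0]]'; python3 -c "
from h import *
d=save('wrist','w12');s=ctrl.observe();z=s['ee_pos'][2];print(s['ee_pos'],s['contact_force'])
im=d['pixels'];cv2.imwrite('pics/z12.png',cv2.resize(im[210:380,240:400,::-1],None,fx=4,fy=3.5,interpolation=cv2.INTER_CUBIC))
save('scene','s12',(220,200,400,320),4)
t=save('top','t12',(225,180,385,310),4.5)"
```

```text
t: 19.58
ee_pos: [0.6406, -0.0512, 0.1028]
tool_rot: [-180.0, 0.2, -0.1]
contact_force: [0.3, -0.0, -1.1]
gripper_width: 0.0193
[ 0.64155966 -0.05110547  0.1041092 ] [-0.53584036  0.1131848  -0.81393732]
```

View pics/z12.png

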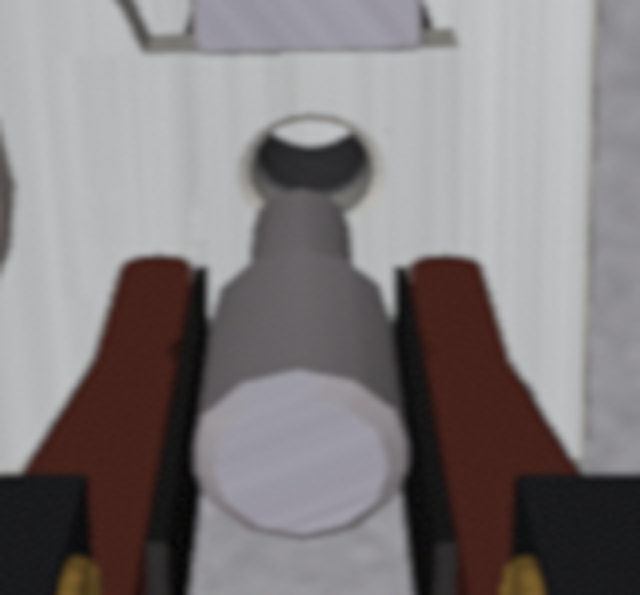

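View pics/s12.png

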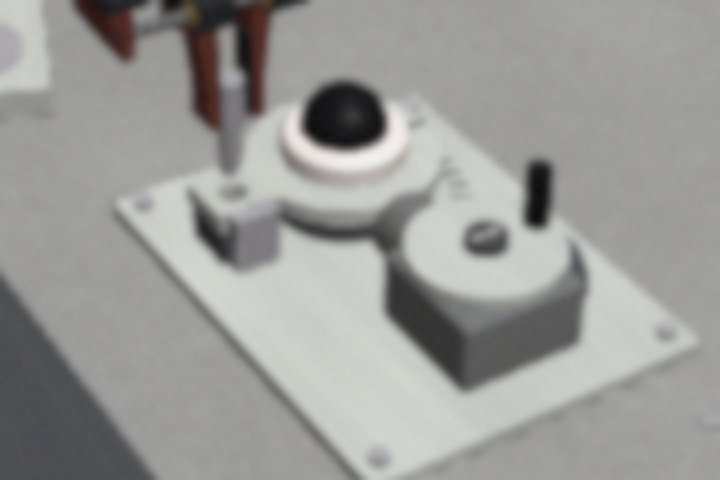

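```bash
python3 -c "
from h import *
d=ctrl.read_camera('wrist');t=ctrl.read_camera('top')
z=.1035
for k in range(4):
  s=ctrl.observe();print(s['ee_pos'],s['q'][:3])
h=ray(d,317.8,258.6,.05);p=ray(d,315.5,339.1,z+.0287)
print('hole',h,'pin',p,h-p)
print('hole top edge',ray(d,317.8,210+113/3.5,.05),'tip far',ray(d,315.3,263.4,z-.041), ray(d,315.3,210+240/3.5,z-.03))
print('head edges', ray(d,315.5,210+369/3.5,z+.0287), ray(d,315.5,210+535/3.5,z+.0287))"
```

```text
[ 0.64302903 -0.05049889  0.10580501] [-5.54724809 33.96604144 94.78707788]
[ 0.64302903 -0.05049889  0.10580501] [-5.54724809 33.96604144 94.78707788]
[ 0.64302903 -0.05049889  0.10580501] [-5.54724809 33.96604144 94.78707788]
[ 0.64302903 -0.05049889  0.10580501] [-5.54724809 33.96604144 94.78707788]
hole [ 0.64362178 -0.04895987  0.05      ] pin [ 0.64214515 -0.05061152  0.1322    ] [ 0.00147663  0.00165166 -0.0822    ]
hole top edge [ 0.64360565 -0.03957891  0.05      ] tip far [ 0.64222296 -0.04714581  0.0625    ] [ 0.64219921 -0.0511021   0.0735    ]
head edges [ 0.64214392 -0.04111617  0.1322    ] [ 0.64214644 -0.06049973  0.1322    ]
```

View pics/t12.png

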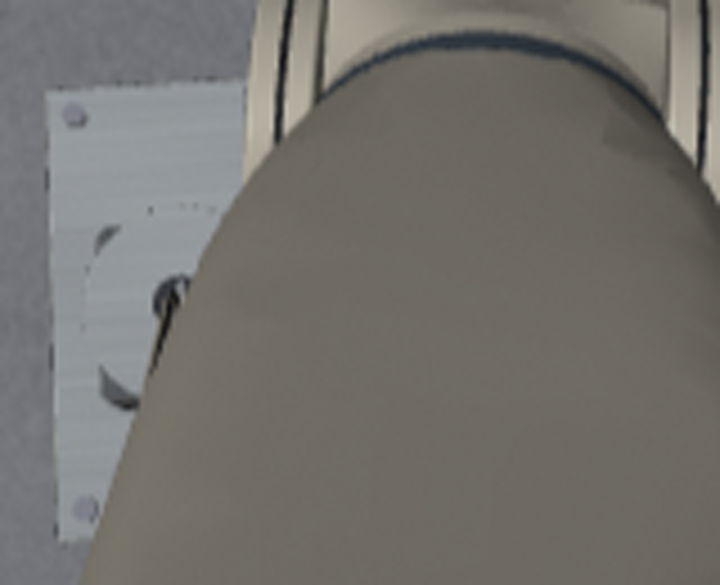

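```bash
python3 -m crank '[[0.13,-0.22,0.3,0,0],[0,0,0.3,0,0],[0,0,0,0,0],[0,0,0,0,0]]'; python3 -c "
from h import *
d=save('wrist','w13');s=ctrl.observe();print(s['ee_pos'],s['contact_force'])
im=d['pixels'];cv2.imwrite('pics/z13.png',cv2.resize(im[210:380,240:400,::-1],None,fx=4,fy=3.5,interpolation=cv2.INTER_CUBIC))
save('scene','s13',(250,220,310,270),10)"
```

```text
t: 20.17
ee_pos: [0.6434, -0.0477, 0.0983]
tool_rot: [-180.0, 0.0, 0.0]
contact_force: [0.3, -0.7, -0.6]
gripper_width: 0.0194
[ 0.643464   -0.04774824  0.0983729 ] [ 0.12110034 -0.64244869 -1.13260697]
```

View pics/z13.png

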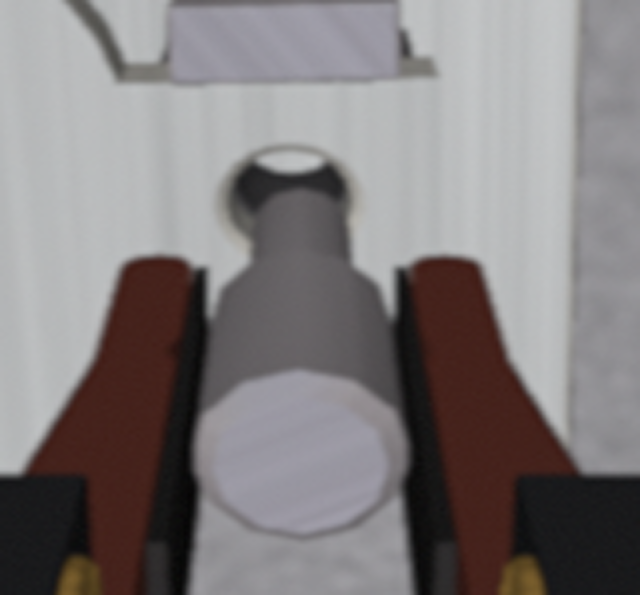

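View pics/s13.png

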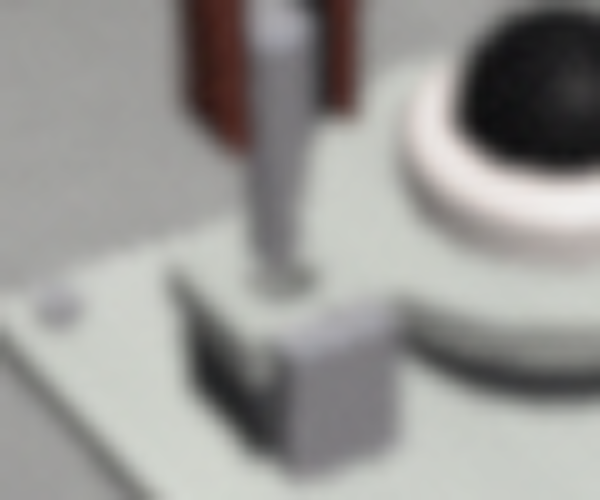

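```bash
python3 -c "
from h import *
d=ctrl.read_camera('wrist');z=.0983
print('hole top edge',ray(d,312,210+146/3.5,.05),'widest',ray(d,312,210+200/3.5,.05),'tip far',ray(d,315.3,210+188/3.5,z-.041),'x',ray(d,240+287.5/4,267,.05),ray(d,240+301.5/4,267,.06))
print('head edges', ray(d,315.5,210+369/3.5,z+.0287), ray(d,315.5,210+535/3.5,z+.0287))
print('plate end edge', ray(d,312,210+78/3.5,.052))
im=d['pixels'];cv2.imwrite('pics/z13b.png',cv2.resize(im[235:295,275:350,::-1],None,fx=9,fy=9,interpolation=cv2.INTER_CUBIC))"
```

```text
hole top edge [ 0.64110006 -0.03952952  0.05      ] widest [ 0.64108929 -0.04822377  0.05      ] tip far [ 0.64284315 -0.04357259  0.0573    ] x [ 0.64102263 -0.04814242  0.05      ] [ 0.64288064 -0.04435256  0.06      ]
head edges [ 0.64286875 -0.03710489  0.127     ] [ 0.64289126 -0.05621258  0.127     ]
plate end edge [ 0.64112794 -0.02828117  0.052     ]
```

View pics/z13b.png

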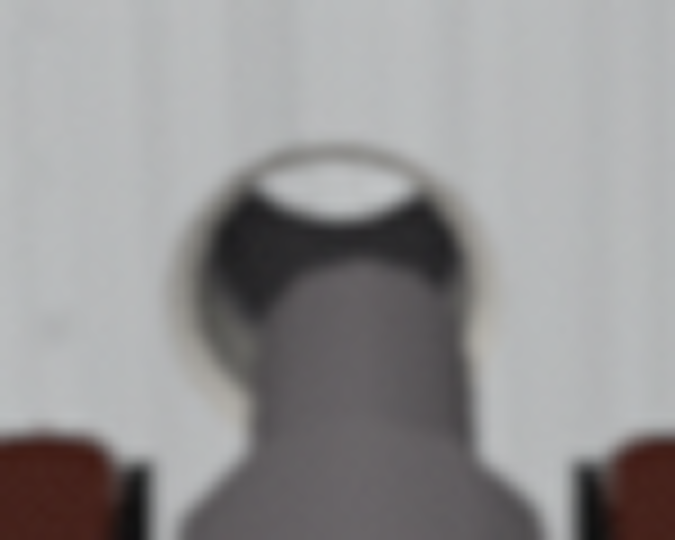

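```bash
python3 -m crank '[[-0.17,0.14,0,0,0],[0,0,0,0,0],[0,0,0,0,0]]'; python3 -c "
from h import *
d=ctrl.read_camera('wrist');s=ctrl.observe();print(s['ee_pos'],s['contact_force'])
im=d['pixels'];cv2.imwrite('pics/z14b.png',cv2.resize(im[235:295,275:350,::-1],None,fx=9,fy=9,interpolation=cv2.INTER_CUBIC))"
```

```text
t: 20.57
ee_pos: [0.6417, -0.0494, 0.0985]
tool_rot: [180.0, 0.0, -0.0]
contact_force: [0.3, -0.1, -0.0]
gripper_width: 0.0195
[ 0.6417903  -0.04935984  0.09852005] [ 0.19501644  0.3718901  -0.23013273]
```

View pics/z14b.png

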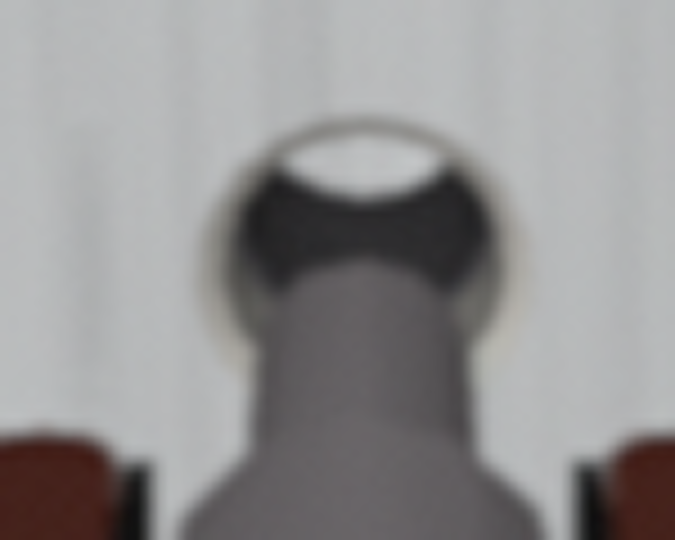

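The pin is now centred on the hole in the image's x direction (both at about 363). Lowering gently.

```bash
python3 -m crank '[[0,0,0.3,0,0],[0,0,0.3,0,0],[0,0,0.3,0,0],[0,0,0.3,0,0],[0,0,0,0,0]]'; python3 -c "
from h import *
d=ctrl.read_camera('wrist');s=ctrl.observe();print(s['ee_pos'],s['contact_force'])
im=d['pixels'];cv2.imwrite('pics/z15b.png',cv2.resize(im[225:305,265:365,::-1],None,fx=7,fy=7,interpolation=cv2.INTER_CUBIC))"
```

```text
t: 21.03
ee_pos: [0.6413, -0.0492, 0.0855]
tool_rot: [-180.0, 0.1, 0.0]
contact_force: [-0.6, -0.6, -0.9]
gripper_width: 0.0201
[ 0.64143589 -0.04921104  0.08582213] [ 0.08877028 -0.01479063 -0.6031424 ]
```

View pics/z15b.png

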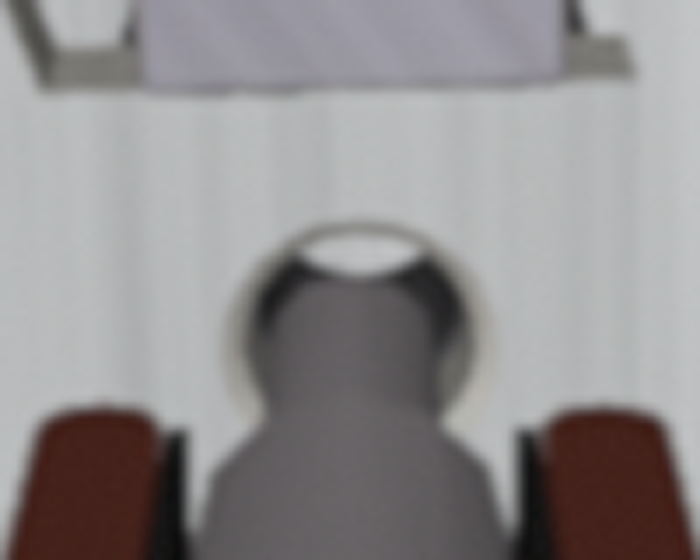

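```bash
python3 -m crank '[[0,0,0.25,0,0],[0,0,0.25,0,0],[0,0,0.25,0,0],[0,0,0.25,0,0],[0,0,0.2,0,0],[0,0,0,0,0]]'
```

```text
t: 21.58
ee_pos: [0.6415, -0.0492, 0.0739]
tool_rot: [-180.0, 0.0, 0.0]
contact_force: [-0.6, 0.7, -1.3]
gripper_width: 0.0195
```

```bash
python3 -m crank '[[0,0,0.3,0,0],[0,0,0.3,0,0],[0,0,0.3,0,0],[0,0,0.3,0,0],[0,0,0.3,0,0],[0,0,0,0,0]]'
```

```text
t: 22.08
ee_pos: [0.6414, -0.0492, 0.0587]
tool_rot: [-180.0, 0.1, 0.0]
contact_force: [0.2, 0.2, -1.1]
gripper_width: 0.0192
```

```bash
python3 -m crank '[[0,0,0.1,0,0],[0,0,0,0,0],[0,0,0,0,0]]'
```

```text
t: 22.33
ee_pos: [0.6419, -0.0493, 0.0586]
tool_rot: [-180.0, -0.0, 0.0]
contact_force: [-0.0, 0.3, -0.7]
gripper_width: 0.0195
```

```bash
python3 -m crank '[[0,0,0.1,0,0],[0,0,0,0,0],[0,0,0,0,0]]'
```

```text
t: 22.58
ee_pos: [0.6419, -0.0492, 0.0575]
tool_rot: [180.0, -0.0, 0.0]
contact_force: [-0.7, -0.3, -1.0]
gripper_width: 0.0193
```

```bash
python3 -m crank '[[0,0,0.07,0,0],[0,0,0,0,0],[0,0,0,0,0]]'
```

```text
t: 22.83
ee_pos: [0.6418, -0.0492, 0.0567]
tool_rot: [180.0, 0.0, 0.0]
contact_force: [0.1, 0.2, -0.6]
gripper_width: 0.0194
```

```bash
python3 -m crank '[[0,0,0.06,0,0],[0,0,0,0,0],[0,0,0,0,0]]'
```

```text
t: 23.08
ee_pos: [0.6418, -0.0493, 0.0561]
tool_rot: [-180.0, 0.0, 0.0]
contact_force: [0.0, 0.1, -1.0]
gripper_width: 0.0197
```

```bash
python3 -m crank '[[0,0,0.05,0,0],[0,0,0,0,0],[0,0,0,0,0]]'
```

```text
t: 23.33
ee_pos: [0.6419, -0.0492, 0.056]
tool_rot: [180.0, -0.0, 0.0]
contact_force: [-1.9, 0.7, 2.4]
gripper_width: 0.0195
```

The head rests on the ear: the vertical force went from -1 to +2.4 N. Releasing.

```bash
python3 -m crank '[[0,0,0,0,3.4],[0,0,0,0,3.4],[0,0,0,0,3.4],[0,0,0,0,3.4]]'; python3 -c "
from h import *
d=save('wrist','w16');s=ctrl.observe();print(s['ee_pos'],s['contact_force'],s['gripper_width'])"
```

```text
t: 23.67
ee_pos: [0.6418, -0.0493, 0.0555]
tool_rot: [180.0, 0.0, 0.0]
contact_force: [-0.6, -0.4, -0.3]
gripper_width: 0.034
[ 0.64183657 -0.04925967  0.05554451] [0.00575103 1.01351037 0.64719427] 0.03396313259127587
```

View pics/w16.png

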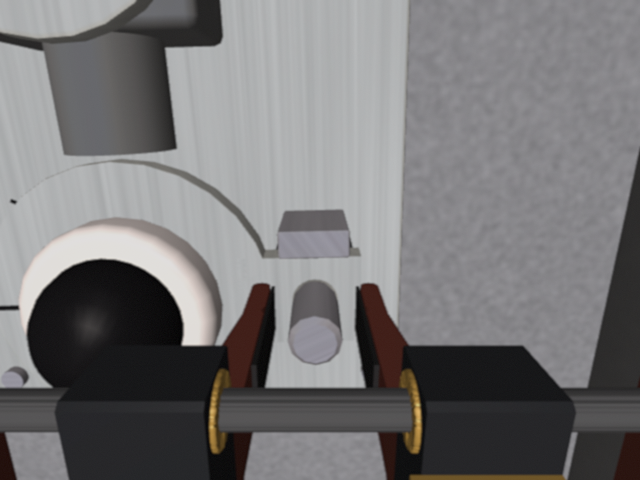

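The pin stands upright between the open fingers (top at 315,340), and the ear is against the stop. Retracting straight up, then moving aside to look.

```bash
python3 -m crank '[[0,0,-0.8,0,3.4],[0,0,-1.5,0,3.4],[0,0,-2.5,0,3.4],[0,0,-3,0,3.4],[0,0,-3,0,3.4],[0,0,-3,0,3.4],[0,3,-1,0,3.4],[0,3.5,0,0,3.4]]'
```

```text
t: 24.38
ee_pos: [0.6442, -0.1135, 0.2086]
tool_rot: [179.9, -0.4, 0.2]
contact_force: [0.2, -0.3, 0.7]
gripper_width: 0.0337
```

```bash
python3 -m crank '[[-1,3.5,0,0,3.4],[-1,3.5,0,0,3.4],[-1,3.5,0,0,3.4],[-1,3.5,0,0,3.4],[-1,3.5,0,0,3.4],[0,0,0,0,3.4],[0,0,0,0,3.4]]'; python3 -c "
from h import *
t=save('top','t17',(225,180,385,310),4.5);save('top','t17f');save('scene','s17',(240,200,340,280),7);print(ctrl.observe()['ee_pos'])
im=t['pixels'];print('pin top', (proj(t,[.6415,-.0487,.084])-[225,180])*4.5,(proj(t,[.6415,-.0487,.094])-[225,180])*4.5)"
```

```text
t: 24.97
ee_pos: [0.5912, -0.291, 0.2042]
tool_rot: [180.0, -0.0, -0.2]
contact_force: [0.8, -0.7, 0.5]
gripper_width: 0.0339
[ 0.59214832 -0.2881194   0.20389338]
pin top [493.19467502 120.42440783] [493.43272566 115.50111598]
```

View pics/t17.png

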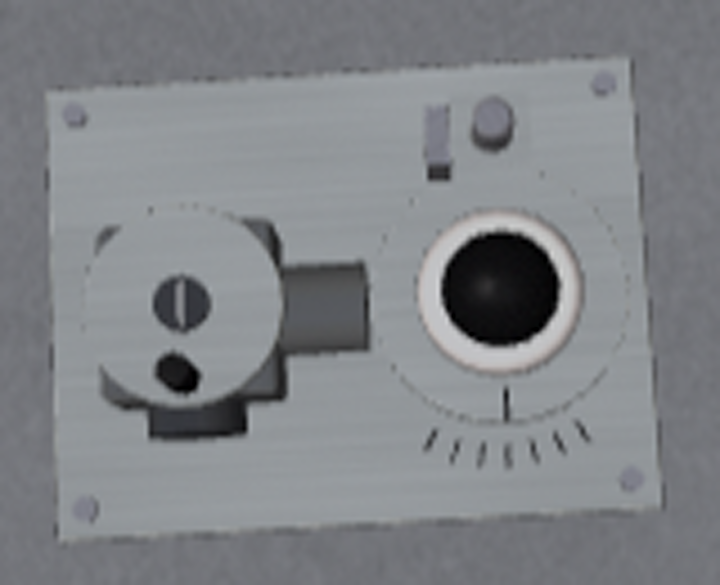

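View pics/s17.png

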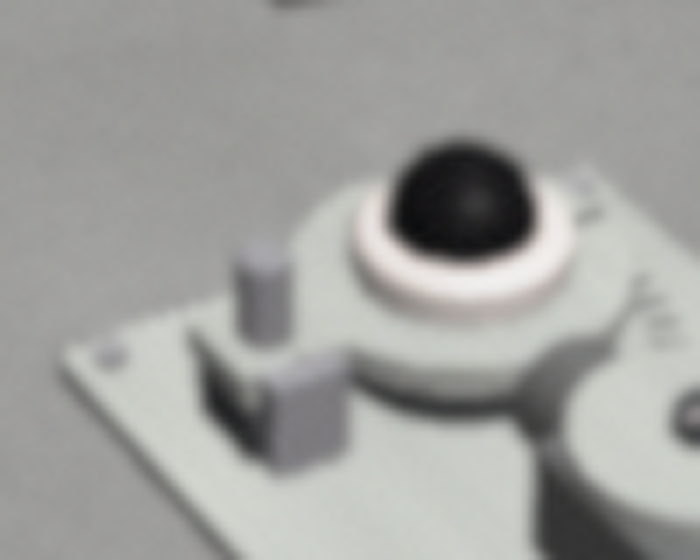

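View pics/t17f.png

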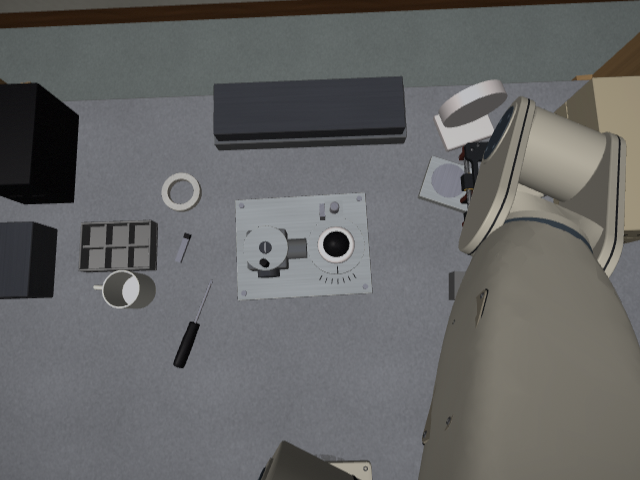

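The pin stands upright with its head on the ear. Its top is at (493,118), against a predicted (493,120) for home. The ear touches the stop, and the bystanders in view are where they were. Handing in.

```bash
python3 -c "
from rig import ctrl
print(ctrl.finish_job(), ctrl.observe()['t'])"
```

```text
the job is handed in; nothing more can be done
the job is handed in; nothing more can be done
```

The pan stage is wound onto its index stop and the lock pin stands home through the ear and bush. I handed the job in after about 25 s of robot time. The hand-in reports no verdict.

- **Winding:** I held the handle in a fixed gripper direction and turned the crank clockwise for about 2.5 turns, until the load along its path climbed.
- **Seating the stop:** I ran several small steps without checking the force between them, so it peaked at about 23 N. That is above the 10–15 N meant for a firm seat and close to the 25 N limit. I eased back to about 12 N, backed off slightly more, and let go. The worm line did not move back.
- **Placing the pin:** I took the pin from the block and centred it over the hole by wrist camera, which needed two corrections of 1–2 mm. It went down without side load until the head touched the ear at about 2.4 N, and then I released it.

**Last checks:**
- The pin is upright. Its top is at zoomed top-view pixel (493,118), against a predicted (493,120) for a pin that is home.
- No gap shows between the ear and the stop, though the camera cannot resolve the 0.4 mm tolerance.
- The gripper is well clear and touching nothing.
- The bystanders I could see are unmoved. The arm hid the spanner and part of the hard disk in the final picture.
- **Disagreement:** the wrist and top cameras differed by about 1–2 mm, so I relied on comparing pin and hole in the same wrist image.

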